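# Feed a specimen under the reader's spring flap

### The job

Load the blue specimen block into the specimen reader without grasping or lifting it: with one fingertip press the yellow side bar down to swing the orange spring flap wide open and keep it held, and with the other fingertip push the block along the track, under the open flap, until it is fully home against the stop. Then back out, let the flap spring shut over the block, and leave everything else on the table where it is.

Things in the scene. Friction and masses are not known exactly. Their poses are not given: they have to be found in the camera images.
- reader: Fixed specimen reader. Origin on the table, mid-track, at the mouth of the covered bay; x along the track in the push direction, y across it towards the yellow press bar, z up. In this frame, mm: bed x -105 to 60, y +-28, top z 6; open loading track x -105 to 0 between low rails (inner faces y +-16, 4 thick, tops z 16); white housing x 94 to 204, y -90 to 70, top z 91.
- flap (a joint): Angle of the orange flap, rad: 0 shut, 1.75 at its end stop. Hinge line along the reader's x at y 22, z 36 (mm). Flap and yellow bar are one rigid part: pressing the bar down lifts the flap. At about 1.5 it stands upright, leaving a finger free way along the track centre. A spring shuts it when let go (0.06 N m shut, 0.12 N m open: 2 to 6 N on the bar).
- mouth (a point): Mouth of the covered bay, on the bed at mid-track: reader frame x 0, y 0, z 6 mm. Bay (reader frame, mm): x 0 to 60, side walls with inner faces y +-16, 4 thick, tops z 35; open on top but for the flap; grey stop block x 60 to 94, top z 36, y +-20; hinge posts y 19 to 33, top z 38, at x -104 and x 85.
- flap_edge (a point): Middle of the orange flap's free edge. Shut, the flap is a level plate over the bay: x -2 to 72, y -18 to 22, z 36 to 39 (reader frame, mm), with a skirt across the mouth (x -2 to 1, down to z 27) that stops the block. Open at 1.5 rad its free edge is 76 mm above the table and the skirt reaches sideways to about y 10.
- bar_mid (a point): Middle of the yellow press bar, on its axis: rod 8 mm thick along the reader's x, from x -104 to 59 (this point x -22.5; mm), 38 mm from the hinge line, joined to it by a 3 mm black plate. At flap angle q: y = 22 + 38 cos(45 deg - q), z = 36 + 38 sin(45 deg - q): y 49, z 63 shut; y 50, z 11 at 1.5 rad. A fingertip can press it from above and slide along it.
- specimen_center (a point): Centre of the blue specimen block (loose, about 90 g, 40 long along the track, 28 wide, 26 high, mm; steel disc inlaid in its top). It lies in the loading track between the rails, outside the flap, its centre 28 to 50 mm before the mouth; x along the track.
- home (a point): Where the centre of the specimen block is when fully home against the stop: reader frame x 40, y 0, z 19 mm.
- spare_red: Red spare specimen block, 40 x 28 x 26 mm, lying loose beside the reader; origin at the centre of its underside. Leave alone.
- spare_green: Green spare specimen block, 40 x 28 x 26 mm, lying loose beside the reader; origin at the centre of its underside. Leave alone.
- gauge_weight: Loose brass cylinder, 36 mm diameter, 32 mm high; origin at the centre of its underside. Leave alone.
- screwdriver: Screwdriver lying on the table, 160 mm long along its x, handle at -x, about 30 mm high; origin at the middle of its underside. Leave alone.
- jar: Amber jar, 50 mm diameter, 60 mm high, standing; origin at the centre of its underside. Leave alone.
- cup: White mug, 72 mm diameter, 85 mm high, handle at its +y; origin at the centre of its underside. Leave alone.
- spanner: Spanner lying on the table, 160 mm long along its x; origin at the middle of its underside. Leave alone.
- specimen: The same blue specimen block as a body; origin at the centre of its underside.

How it is judged:
By the outcome, as a careful person would: the job done as asked, in the order asked, and still so for the second after the job is handed in, with the robot touching nothing.
It also fails if it takes over 45 s, if anything falls off the work surface, if the arm or the gripper's body presses on something with over 40 N, if the wrist force passes 120 N, or if a joint passes its speed limit or range.

### The arm

A 6-joint arm with a two-finger parallel gripper is mounted at the origin on the work surface. World frame = base frame: x ahead of the robot, y to its left, z up, the work surface at z = 0. Lengths are in mm, angles in rad, forces in N, time in s.
With the tool pointing down it reaches from about 300 to 825 mm from the base axis. Payload 5.4 kg.
Tool frame: the origin (TCP) lies at the very end of the fingers, on their centre line; the grasp point (between the pads) lies 19 mm behind it; z points along the fingers, y is the direction in which the jaws open and shut (so a half turn about z gives the same grasp; the last joint's range is limited). The gripper opens to 92 mm and grips with 3 to 60 N. Pads are 20 mm wide; open, the fingers measure 128 mm over their backs; the gripper's body (75 mm by 189 mm) begins 69 mm behind the grasp point.
Start: joints at [0.967, 0.158, 1.597, -0, 1.386, -0.21], TCP at [220.636, 530.967, 182.801] pointing down, gripper open.
Joint ranges: [-2.91, 2.91], [-0.94, 2.29], [0.18, 2.7], [-1.29, 4.43], [0.17, 2.64], [-3, 3]. Speed limits (rad/s): [2.57, 2.57, 3.14, 3.14, 3.14, 3.14].

### API

Orientations are given as [roll, pitch, yaw] about the fixed x, y, z axes, in that order (R = Rz(yaw) Ry(pitch) Rx(roll)).
In Python, from rig import * gives the robot as it stands. The module is installed in compiled form; this text tells all that it offers.
- The arm moves only by the tool play_rows, never from a script. Its argument "targets" is a list of rows, each a list of 7 numbers: the turn, a rotation vector about the world's x, y, z in degrees, then the shift along the world's x, y, z in mm, then the opening, from 0 (shut) to 1 (fully open). In form: [[wx, wy, wz, x, y, z, gripper], ...]. A call has 1 to 20 rows; each row shifts and turns the commanded pose from where the row before left it; what a row does not reach is not made up. A row lasts 1/12 s, in which the tool goes at most 41.7 mm and 7.16 degrees, less where a joint would pass 70% of its speed; a pose out of reach is approached as far as the arm can. A call with a gripper value outside its range is refused whole. The fingers move at their own pace and stop on an object; the grip force is fixed at half the most. Time passes only in rows, so rows that do not move let the fingers close. It gives the time, the measured TCP pose, the force and the opening at its end, in the units of the state.
- state(): the state, without advancing time (a new reading comes with each control period).
- read_camera(name): name is "scene" or "top" or "wrist"; returns the picture (400x640x3 uint8, blue, green, red); there is no depth.
- camera_info(name): a dict with "intrinsics" (3x3 intrinsics, pixels), "position" and "rotation" of the camera in the world; the wrist camera has in their place "T_tool_cam" (4x4, takes a point from camera to tool coordinates, whose origin is the TCP and whose axes are the flange's). Camera axes: x right, y down, z forward; pixel columns grow to the right and rows downward; lengths in mm; the calibration is good to about 2 mm. A picture is of the moment at which its call begins: read the wrist's pose just before it. camera_info takes no time and is no camera call.
- close_job(): hands the job in, once; it reports no verdict.
The state is a dict: "time": time; "q": joint angles; "dq": joint speeds; "joint_torque": joint torques, N m; "tool_pos": TCP position; "tcp_rot": TCP orientation; "ft_force": force on the tool from outside, world axes, zero at the start; "moment": the same for the moment, N m; "width": finger opening in mm.
Only numpy, scipy, OpenCV 4.12 (cv2) and the standard library are available. Lean on these libraries where they do the work, as an engineer would, in place of code of your own. Each camera call takes 0.05 s, during which the arm holds its last target.

## Working session

There is one attempt and no reset: what is moved stays moved. The work goes in short steps, Python scripts to look and compute and a tool call to move; the robot and the scene stay as the last step left them, time stands still between calls to the robot, and variables do not carry over. Pictures are saved under pics/ and viewed, and the job is handed in when it is done.

Besides the shell and the picture viewer there is one more tool, called after "Emit:" as a command line: name --pt "numbers of a row" for each row, then --argument value for the rest. play_rows: Moves the arm, as the interface text tells. Its arguments: {"type":"object","properties":{"targets":{"type":"array"}},"required":["targets"]}

```bash
mkdir -p pics; python3 - <<'E'
from rig import *
import cv2
s=state(); print(s)
for n in ("scene","top","wrist"):
    cv2.imwrite(f"pics/{n}0.png",read_camera(n)); print(n,camera_info(n))
E
```

```text
{'time': 0.0, 'q': array([ 9.66883368e-01,  1.59022485e-01,  1.59820403e+00, -8.12267933e-06,
        1.38616127e+00, -2.10078159e-01]), 'dq': array([ 2.62990081e-03, -5.82898828e-04, -2.89958895e-03, -7.79968719e-04,
       -4.00699659e-04, -7.85983842e-05]), 'joint_torque': array([ 2.27790115e-03, -3.85555995e+01, -3.22124219e+01,  7.02946424e-02,
        3.75558715e-02, -1.47717319e-04]), 'tool_pos': array([220.2740075 , 530.42128795, 181.84799967]), 'tcp_rot': array([-3.13983532e+00, -3.66543425e-04,  2.74775903e+00]), 'ft_force': array([ 0.72668361, -0.75397578,  0.44451181]), 'moment': array([0.06726025, 0.02095827, 0.06978215]), 'width': 91.89461566586914}
scene {'intrinsics': array([[420.1906257 ,   0.        , 321.42046601],
       [  0.        , 420.1906257 , 202.85223985],
       [  0.        ,   0.        ,   1.        ]]), 'position': array([1263.46771499,  210.88007386,  741.96814738]), 'rotation': array([-2.31902243, -0.00783009,  1.83726075])}
top {'intrinsics': array([[445.64590996,   0.        , 319.33919267],
       [  0.        , 445.64590996, 198.85826734],
       [  0.        ,   0.        ,   1.        ]]), 'position': array([ 241.81009621,   21.72919947, 1438.1361476 ]), 'rotation': array([-2.90881755,  0.00500967, -1.56071197])}
wrist {'intrinsics': array([[323.73913218,   0.        , 325.12653434],
       [  0.        , 323.73913218, 201.51577589],
       [  0.        ,   0.        ,   1.        ]]), 'T_tool_cam': array([[-1.89672962e-03, -9.69937339e-01, -2.43347407e-01,
         6.97134850e+01],
       [ 9.99998196e-01, -1.81505761e-03, -5.59833547e-04,
        -5.13055596e-01],
       [ 1.01313898e-04, -2.43348030e-01,  9.69939032e-01,
        -2.02147652e+02],
       [ 0.00000000e+00,  0.00000000e+00,  0.00000000e+00,
         1.00000000e+00]])}
```

View pics/scene0.png

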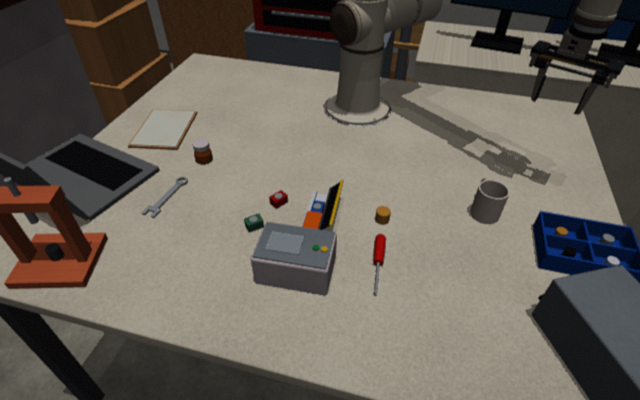

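View pics/top0.png

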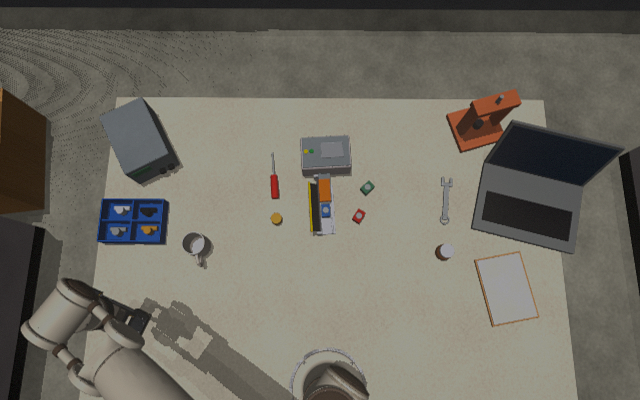

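View pics/wrist0.png

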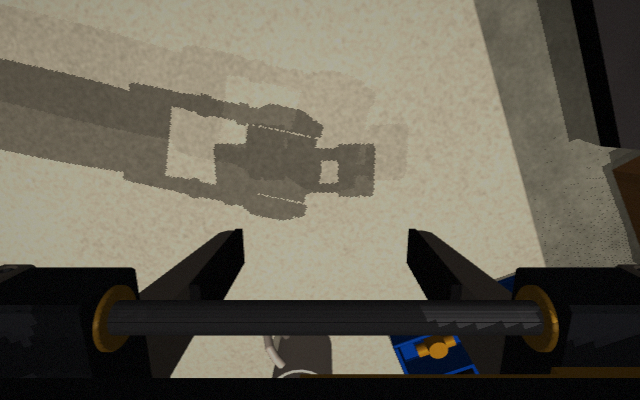

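```bash
python3 - <<'E'
import cv2
a=cv2.imread('pics/top0.png')[125:245,260:390]; cv2.imwrite('pics/tc.png',cv2.resize(a,None,fx=5,fy=5,interpolation=cv2.INTER_CUBIC))
a=cv2.imread('pics/scene0.png')[170:300,235:395]; cv2.imwrite('pics/sc.png',cv2.resize(a,None,fx=5,fy=4.6*5/4.6,interpolation=cv2.INTER_CUBIC)[:600])
E
```

```text
(no output)
```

View pics/tc.png

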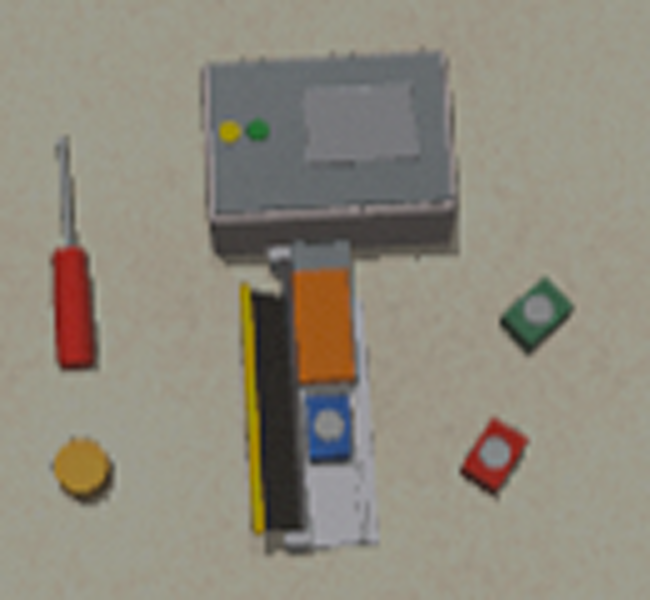

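View pics/sc.png

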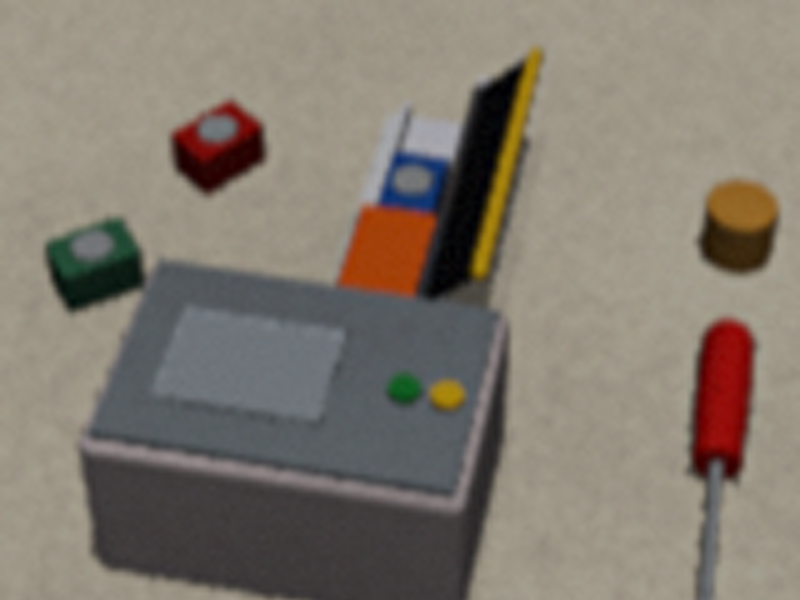

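```bash
cat > h.py <<'E'
import numpy as np
from scipy.spatial.transform import Rotation as R
from scipy.optimize import least_squares
from rig import *
def cam(n):
    c=camera_info(n); r=np.array(c['rotation']); 
    Rm=R.from_euler('xyz',r).as_matrix() if r.shape==(3,) else r
    return np.array(c['intrinsics']),np.array(c['position']),Rm
def proj(c,P):
    K,p,Rm=c; q=(np.atleast_2d(P)-p)@Rm; q=q@K.T; return q[:,:2]/q[:,2:]
def ray(c,uv):
    K,p,Rm=c; d=Rm@np.linalg.inv(K)@np.array([uv[0],uv[1],1.]); return p,d
def atz(c,uv,z):
    p,d=ray(c,uv); return p+d*(z-p[2])/d[2]
def rd2w(x,P):
    P=np.atleast_2d(np.array(P,float)); c,s=np.cos(x[2]),np.sin(x[2])
    return np.c_[x[0]+c*P[:,0]-s*P[:,1], x[1]+s*P[:,0]+c*P[:,1], P[:,2]]
E
python3 - <<'E'
from h import *
c=cam('top')
M=[(-104,49,63),(59,49,63),(72,-18,39),(-2,-18,39),(94,70,91),(94,-90,91),(204,70,91),(204,-90,91)]
U=np.array([(259,530),(246,286),(351,268),(356,383),(210,217),(457,207),(205,65),(443,53)],float)
uv=(U+.5)/5-.5+[260,125]
f=lambda x:(proj(c,rd2w(x,M))-uv).ravel()
r=least_squares(f,[500,0,0]); print(r.x,np.degrees(r.x[2])); print(f(r.x).reshape(-1,2).round(2))
cs=cam('scene')
Us=np.array([(536,52),(481,275),(0,0),(0,0),(500,316),(160,264),(462,500),(88,438)],float)
uvs=(Us+.5)/5-.5+[235,170]
i=[0,1,4,5,6,7]
g=lambda x:(proj(cs,rd2w(x,M))-uvs)[i].ravel()
print(g(r.x).reshape(-1,2).round(2)); r2=least_squares(g,r.x); print(r2.x)
h=lambda x:np.r_[f(x),g(x)]; r3=least_squares(h,r.x); print(r3.x,h(r3.x).reshape(-1,2).round(1))
x=r3.x
b=np.array([(308,396),(350,394),(352,461),(310,463)],float); 
for u in b: 
    w=atz(c,(u+.5)/5-.5+[260,125],32); d=w[:2]-x[:2]; k,s=np.cos(x[2]),np.sin(x[2]); print('block corner reader',k*d[0]+s*d[1],-s*d[0]+k*d[1])
E
```

```text
[5.68209425e+02 1.37767475e+01 6.42561958e-02] 3.6816088277243653
[[-0.14  1.43]
 [-0.08 -0.12]
 [-0.55  0.52]
 [-0.19 -0.42]
 [-0.31  0.99]
 [ 0.86  0.29]
 [-0.84 -1.33]
 [ 1.23 -1.55]]
[[ 2.03  0.52]
 [ 1.22  1.51]
 [ 4.44 -2.76]
 [ 0.23 -3.45]
 [ 2.37  0.77]
 [-1.59 -0.06]]
[5.70343495e+02 9.88984871e+00 7.69547404e-02]
[5.69400667e+02 1.15530542e+01 7.03354106e-02] [[ 0.8  1.1]
 [ 0.5 -0.4]
 [-0.   0.1]
 [ 0.5 -0.8]
 [ 0.2  0.8]
 [ 1.4 -0.2]
 [-0.5 -1.5]
 [ 1.5 -2. ]
 [ 0.8  0.6]
 [ 0.3  1.6]
 [ 3.6 -2.7]
 [-0.7 -3.1]
 [ 1.8  0.9]
 [-2.3  0.5]]
block corner reader -9.65103529308236 15.113701493801713
block corner reader -9.993979933272637 -12.086473946661705
block corner reader -54.1017210907217 -10.477851846871825
block corner reader -53.75614323945133 16.529997795283418
```

Emit:
play_rows --pt "0 0 1.33 19 -26 0 1" --pt "0 0 1.33 19 -26 0 1" --pt "0 0 1.33 19 -26 0 1" --pt "0 0 1.33 19 -26 0 1" --pt "0 0 1.33 19 -26 0 1" --pt "0 0 1.33 19 -26 0 1" --pt "0 0 1.33 19 -26 0 1" --pt "0 0 1.33 19 -26 0 1" --pt "0 0 1.33 19 -26 0 1" --pt "0 0 1.33 19 -26 0 1" --pt "0 0 1.33 19 -26 0 1" --pt "0 0 1.33 19 -26 0 1" --pt "0 0 1.33 19 -26 0 1" --pt "0 0 1.33 19 -26 0 1" --pt "0 0 1.33 19 -26 0 1" --pt "0 0 1.33 19 -26 0 1" --pt "0 0 1.33 19 -26 0 1" --pt "0 0 1.33 19 -26 0 1" --pt "0 0 1.33 19 -26 0 1" --pt "0 0 0 0 0 0 1"

```text
time: 1.82
tool_pos: [583.8, 32.2, 182.2]
tcp_rot: [-3.14, 0.001, -3.098]
ft_force: [0.4, 0.8, -0.2]
width: 91.8
```

```bash
python3 - <<'E'
from h import *
import cv2,json
s=state(); print(s['time'],s['tool_pos'],s['tcp_rot'],s['ft_force'],s['q'])
im=read_camera('wrist'); cv2.imwrite('pics/w1.png',im)
json.dump([list(s['tool_pos']),list(s['tcp_rot'])],open('w1.json','w'))
cv2.imwrite('pics/w1c.png',cv2.resize(im[0:300,180:480],None,fx=2.0,fy=2.0,interpolation=cv2.INTER_CUBIC))
E
```

```text
1.8167 [583.83155077  32.22933024 182.23633492] [-3.13960224e+00  6.06753918e-04 -3.09801050e+00] [ 0.44132288  0.83968297 -0.23442916] [-0.15023761  0.18323398  1.57004783 -0.00186763  1.38733239 -1.76427566]
```

View pics/w1.png

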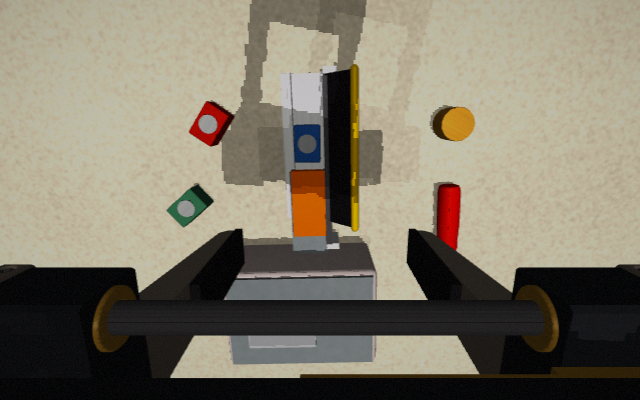

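View pics/w1c.png

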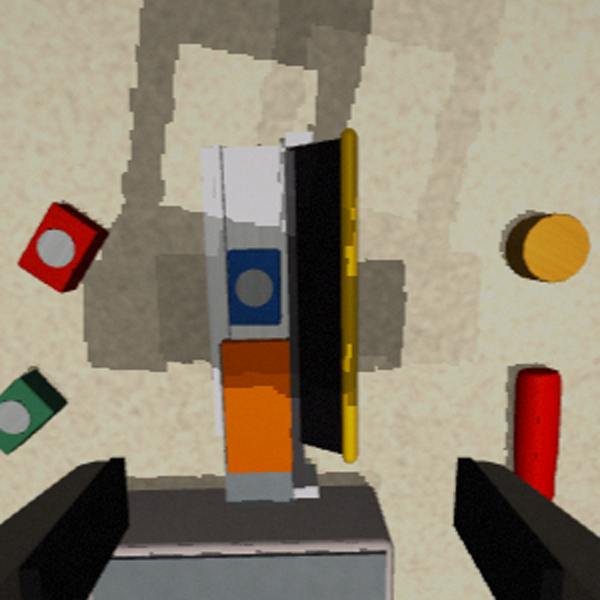

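```bash
python3 - <<'E'
from h import *
import cv2,json
im=cv2.imread('pics/w1.png')
a=np.clip(im[215:400,90:330].astype(float)*4,0,255).astype('uint8'); b=np.clip(im[215:400,330:560].astype(float)*4,0,255).astype('uint8')
cv2.imwrite('pics/f1.png',cv2.resize(a,None,fx=3.2,fy=3.2,interpolation=cv2.INTER_CUBIC))
p,e=json.load(open('w1.json'))
info=camera_info('wrist');T=np.eye(4);T[:3,:3]=R.from_euler('xyz',e).as_matrix();T[:3,3]=p;T=T@info['T_tool_cam']
c=(np.array(info['intrinsics']),T[:3,3],T[:3,:3])
M=[(-104,49,63),(59,49,63),(-2,-18,39),(72,22,39),(72,-18,39),(-105,-28,6)]
U=np.array([(349,128),(350,462),(222,340),(292,472),(226,472),(201,147)],float)
uv=(U+.5)/2-.5+[180,0]
f=lambda x:(proj(c,rd2w(x,M))-uv).ravel()
r=least_squares(f,[569,11,.07]);x=r.x; print(x,f(x).reshape(-1,2).round(1))
f2=lambda y:(proj(c,rd2w(y,M)+[0,0,y[3]])-uv).ravel()
r=least_squares(f2,[569,11,.07,0]); print(r.x,f2(r.x).reshape(-1,2).round(1))
for u in [(228,249),(280,249),(280,324),(228,324),(254,287)]:
    w=atz(c,(np.array(u)+.5)/2-.5+[180,0],32); d=w[:2]-x[:2]; k,s=np.cos(x[2]),np.sin(x[2]); print('blk',k*d[0]+s*d[1],-s*d[0]+k*d[1])
E
```

```text
[5.69107122e+02 1.14041111e+01 5.62336654e-02] [[ 0.6  0.2]
 [-1.1  0.2]
 [-1.   0.8]
 [ 2.1 -0.6]
 [-0.3 -0.2]
 [-0.2 -0.4]]
[ 5.69139943e+02  1.13995015e+01  5.62306586e-02 -3.02494282e-01] [[ 0.5  0.2]
 [-1.2  0.1]
 [-1.   0.8]
 [ 2.1 -0.7]
 [-0.3 -0.2]
 [-0.2 -0.4]]
blk -50.243694855760474 -12.536248250986814
blk -49.84378818995071 14.993019148761796
blk -10.138297780840496 14.254382033550002
blk -10.543159047173617 -14.053161172531576
blk -30.204169591423522 0.6659382864436088
```

View pics/f1.png

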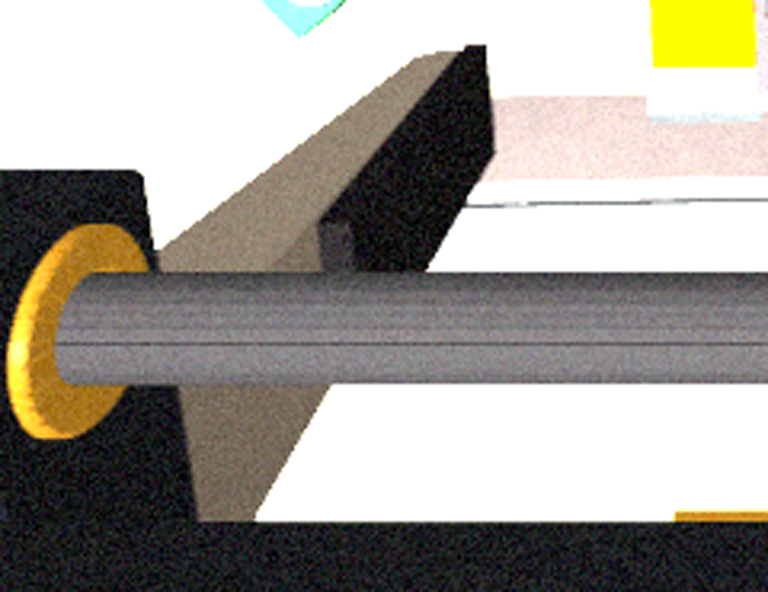

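```bash
python3 - <<'E'
from h import *
import cv2
cs=cam('scene'); im=read_camera('scene'); cv2.imwrite('pics/s1.png',im)
s=state(); Rm=R.from_euler('xyz',s['tcp_rot']).as_matrix()
a=im[80:250,240:440].copy(); a=np.clip(a.astype(float)*2.,0,255).astype('uint8'); a=cv2.resize(a,None,fx=3.5,fy=3.5,interpolation=cv2.INTER_CUBIC)
for z in (0,-30):
  for sg in(1,-1):
    for y in (46,64):
      for xx in (-10,10):
        u=proj(cs,s['tool_pos']+Rm@np.array([xx,sg*y,z]))[0]; print(z,sg*y,xx,u.round(1))
        q=((u-[240,80]+.5)*3.5-.5).astype(int); cv2.circle(a,tuple(int(v) for v in q),3,(0,255,0) if z==0 else (255,0,255),-1)
cv2.imwrite('pics/s1c.png',a)
E
```

```text
0 46 -10 [345.  176.8]
0 46 10 [346.6 171. ]
0 64 -10 [353.4 178. ]
0 64 10 [355.  172.2]
0 -46 -10 [302.5 170.5]
0 -46 10 [304.8 164.9]
0 -64 -10 [294.4 169.3]
0 -64 10 [296.8 163.7]
-30 46 -10 [345.6 165.4]
-30 46 10 [347.3 159.7]
-30 64 -10 [354.3 166.7]
-30 64 10 [355.9 160.9]
-30 -46 -10 [302.2 159.2]
-30 -46 10 [304.6 153.7]
-30 -64 -10 [293.9 158. ]
-30 -64 10 [296.4 152.5]
```

View pics/s1c.png

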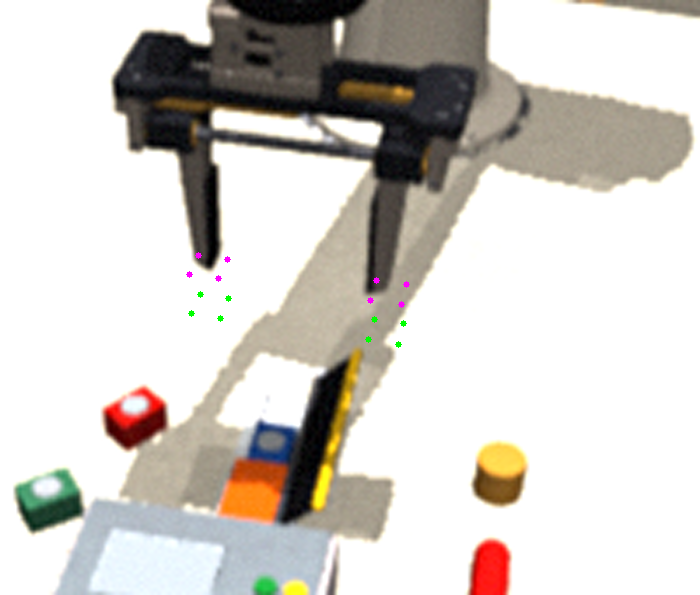

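Emit:
play_rows --pt "0 0 0.3 -20 0.3 0 0.457" --pt "0 0 0.3 -30 0.3 -5 0.457" --pt "0 0 0.28 -30 0.3 -15 0.457" --pt "0 0 0 -16 0 -20 0.457" --pt "0 0 0 0 0 -20 0.457" --pt "0 0 0 0 0 0 0.457" --pt "0 0 0 0 0 0 0.457" --pt "0 0 0 0 0 0 0.457"

```text
time: 2.58
tool_pos: [486.4, 38.3, 124.1]
tcp_rot: [-3.141, 0.002, -3.078]
ft_force: [-1.0, 0.5, 0.7]
width: 42.7
```

```bash
cat > look.py <<'E'
from h import *
import cv2,sys
t=sys.argv[1]
s=state(); print(s['time'],s['tool_pos'].round(2),s['tcp_rot'].round(4),s['ft_force'].round(2),s['width'])
im=read_camera('wrist'); cv2.imwrite(f'pics/w{t}.png',np.clip(im.astype(float)*1.8,0,255).astype('uint8'))
im=read_camera('scene'); a=np.clip(im[130:250,250:390].astype(float)*1.8,0,255).astype('uint8')
cv2.imwrite(f'pics/s{t}.png',cv2.resize(a,None,fx=5,fy=5,interpolation=cv2.INTER_CUBIC))
E
python3 look.py 2
```

```text
2.5833 [486.42  38.33 124.05] [-3.1413e+00  1.7000e-03 -3.0782e+00] [-1.02  0.53  0.66] 42.6947107442224
```

View pics/w2.png

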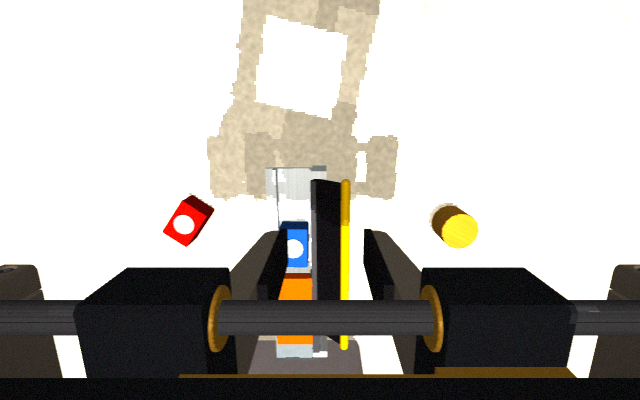

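View pics/s2.png

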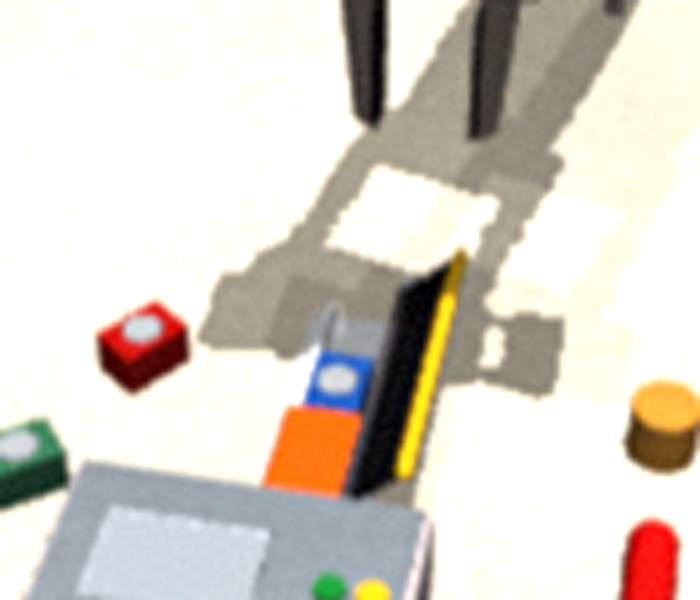

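Emit:
play_rows --pt "0 0 0 0.5 -2.6 -15 0.457" --pt "0 0 0 0.5 -2.6 -20 0.457" --pt "0 0 0 0 0 -20 0.457" --pt "0 0 0 0 0 -15 0.457" --pt "0 0 0 0 0 -10 0.457" --pt "0 0 0 0 0 -4 0.457" --pt "0 0 0 0 0 0 0.457" --pt "0 0 0 0 0 0 0.457"

```text
time: 3.35
tool_pos: [487.6, 32.5, 39.7]
tcp_rot: [-3.141, 0.001, -3.079]
ft_force: [-0.6, 0.2, -0.3]
width: 42.0
```

```bash
python3 look.py 3
```

```text
3.35 [487.57  32.53  39.73] [-3.1412e+00  1.4000e-03 -3.0790e+00] [-0.56  0.17 -0.34] 42.03127452280504
```

View pics/w3.png

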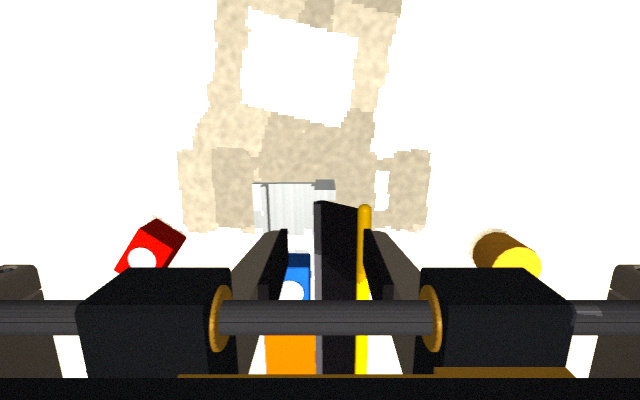

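View pics/s3.png

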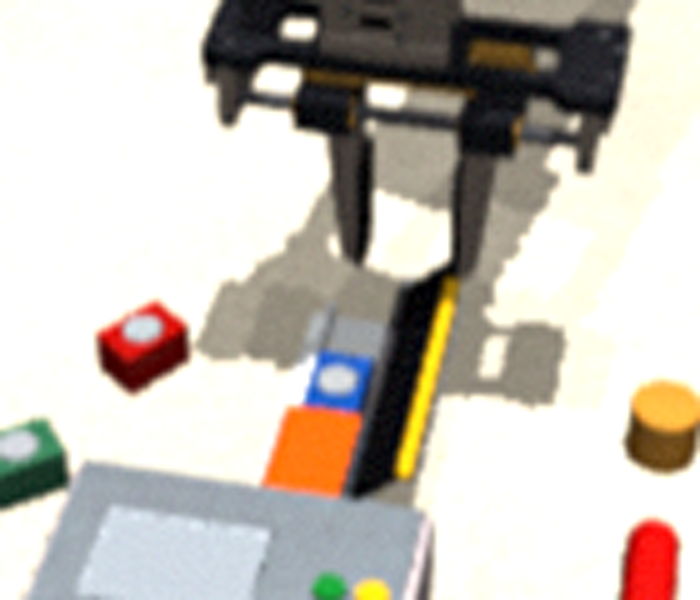

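Emit:
play_rows --pt "0 0 0 0 -1.5 -3 0.457" --pt "0 0 0 0 1.5 -4 0.457" --pt "0 0 0 0 1 -4 0.457" --pt "0 0 0 0 1 -4 0.457" --pt "0 0 0 0 1 -4 0.457" --pt "0 0 0 0 1 -4 0.457" --pt "0 0 0 0 0 -5 0.457" --pt "0 0 0 0 0 -5 0.457" --pt "0 0 0 0 -1 -5 0.457" --pt "0 0 0 0 -1 -4 0.457" --pt "0 0 0 0 0 0 0.457" --pt "0 0 0 0 0 0 0.457"

```text
time: 4.45
tool_pos: [486.5, 34.6, -3.4]
tcp_rot: [3.141, -0.0, -3.079]
ft_force: [0.1, 1.5, 3.8]
width: 41.7
```

```bash
python3 look.py 4
```

```text
4.45 [486.53  34.59  -3.44] [ 3.1414e+00 -4.0000e-04 -3.0793e+00] [0.15 1.48 3.84] 41.739887630004354
```

View pics/w4.png

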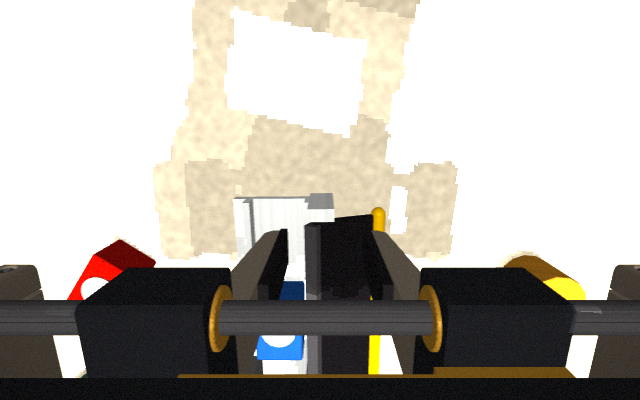

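View pics/s4.png

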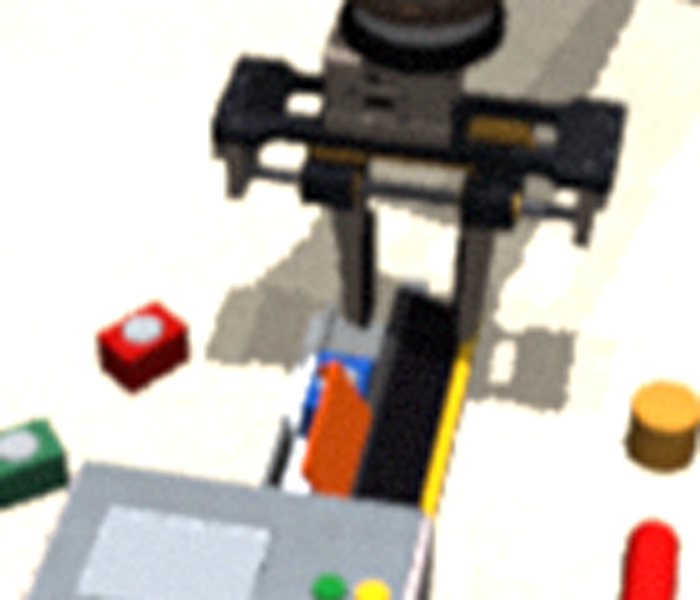

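Emit:
play_rows --pt "0 0 0 0 -1 -3 0.457" --pt "0 0 0 0 -1.5 -3 0.457" --pt "0 0 0 0 -1.5 -3 0.457" --pt "0 0 0 0 -1 -2 0.457" --pt "0 0 0 0 -0.5 -1 0.457" --pt "0 0 0 0 0 0 0.457" --pt "0 0 0 0 0 0 0.457"

```text
time: 5.13
tool_pos: [486.9, 29.0, -15.1]
tcp_rot: [-3.141, 0.0, -3.079]
ft_force: [0.6, 1.0, 5.3]
width: 42.2
```

```bash
python3 look.py 5
```

```text
5.1333 [486.85  28.96 -15.09] [-3.1413e+00  3.0000e-04 -3.0790e+00] [0.62 1.03 5.35] 42.15395180010828
```

View pics/w5.png

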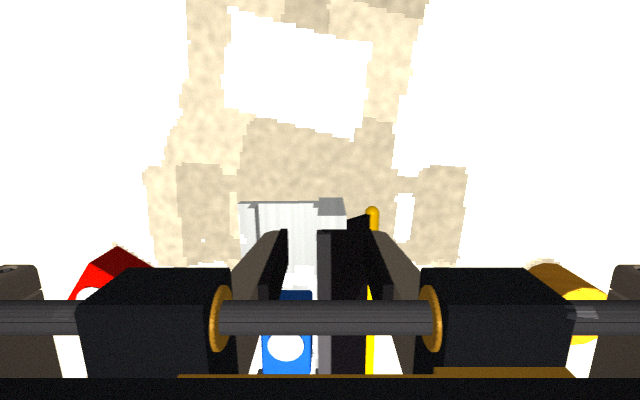

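View pics/s5.png

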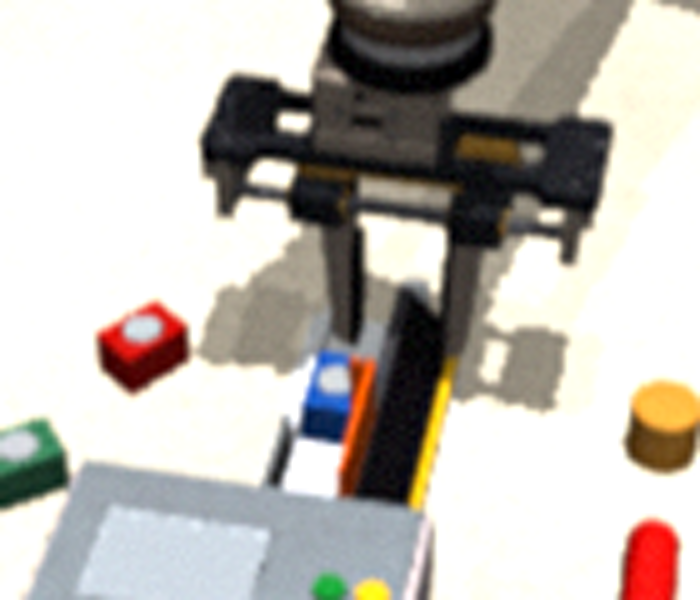

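Emit:
play_rows --pt "0 0 0 2 0.6 -1 0.457" --pt "0 0 0 4 0.7 -1 0.457" --pt "0 0 0 5 0.8 0 0.457" --pt "0 0 0 4 0.24 0 0.457" --pt "0 0 0 3 0.18 0 0.457" --pt "0 0 0 3 0.18 0 0.457" --pt "0 0 0 4 0.24 0 0.457" --pt "0 0 0 5 0.3 0 0.457" --pt "0 0 0 5 0.3 0 0.457" --pt "0 0 0 5 0.3 0 0.457" --pt "0 0 0 0 0 0 0.457"

```text
time: 6.15
tool_pos: [528.1, 33.1, -17.0]
tcp_rot: [3.142, 0.002, -3.079]
ft_force: [-1.0, 2.9, 1.3]
width: 42.3
```

```bash
python3 look.py 6
```

```text
6.15 [528.06  33.06 -16.96] [ 3.1416e+00  1.6000e-03 -3.0791e+00] [-1.01  2.92  1.33] 42.30202083333615
```

View pics/w6.png

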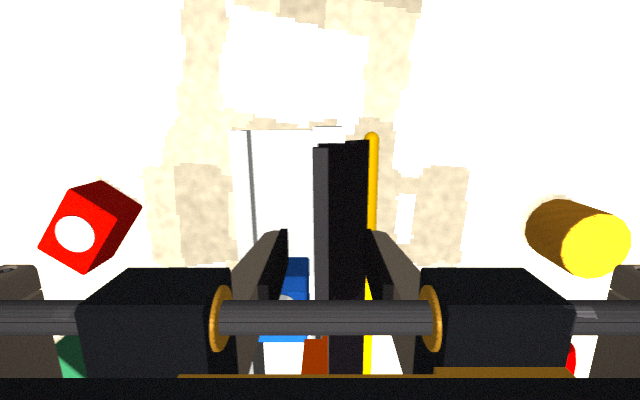

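View pics/s6.png

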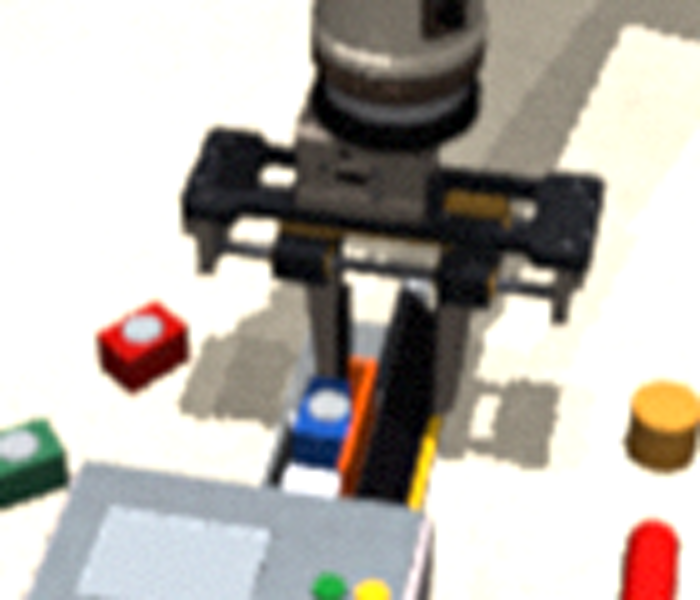

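```bash
python3 - <<'E'
import cv2,numpy as np
im=cv2.imread('pics/w6.png')[120:300,225:425].astype(float); im=255*(im/255)**.6
cv2.imwrite('pics/w6c.png',cv2.resize(im.astype('uint8'),None,fx=3.3,fy=3.3,interpolation=cv2.INTER_CUBIC))
E
```

```text
(no output)
```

View pics/w6c.png

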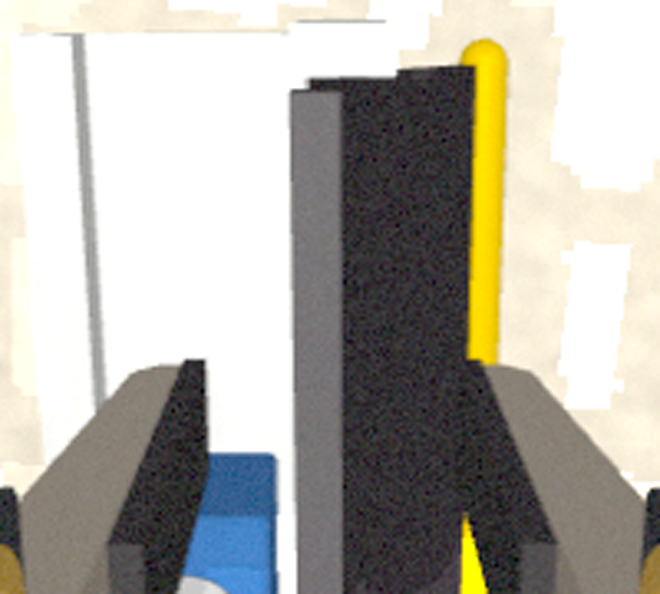

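Emit:
play_rows --pt "0 0 0 4 0.24 0 0.457" --pt "0 0 0 5 0.3 0 0.457" --pt "0 0 0 5 0.3 0 0.457" --pt "0 0 0 5 0.3 0 0.457" --pt "0 0 0 5 0.3 0 0.457" --pt "0 0 0 5 0.3 0 0.457" --pt "0 0 0 5 0.3 0 0.457" --pt "0 0 0 5 0.3 0 0.457" --pt "0 0 0 3 0.18 0 0.457" --pt "0 0 0 0 0 0 0.457" --pt "0 0 0 0 0 0 0.457"

```text
time: 7.17
tool_pos: [569.7, 35.7, -16.9]
tcp_rot: [3.142, 0.002, -3.079]
ft_force: [-0.8, 4.0, 1.3]
width: 42.2
```

```bash
python3 look.py 7;  python3 - <<'E'
import cv2,numpy as np
im=cv2.imread('pics/w7.png')[40:300,225:425].astype(float); im=255*(im/255)**.6
cv2.imwrite('pics/w7c.png',cv2.resize(im.astype('uint8'),None,fx=2.3,fy=2.3,interpolation=cv2.INTER_CUBIC))
E
```

```text
7.1667 [569.69  35.65 -16.92] [ 3.1415e+00  2.1000e-03 -3.0792e+00] [-0.84  3.97  1.3 ] 42.20054478385196
```

View pics/w7c.png

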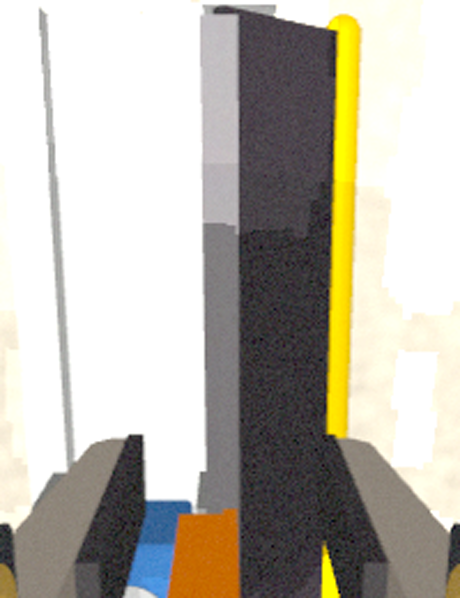

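View pics/s7.png

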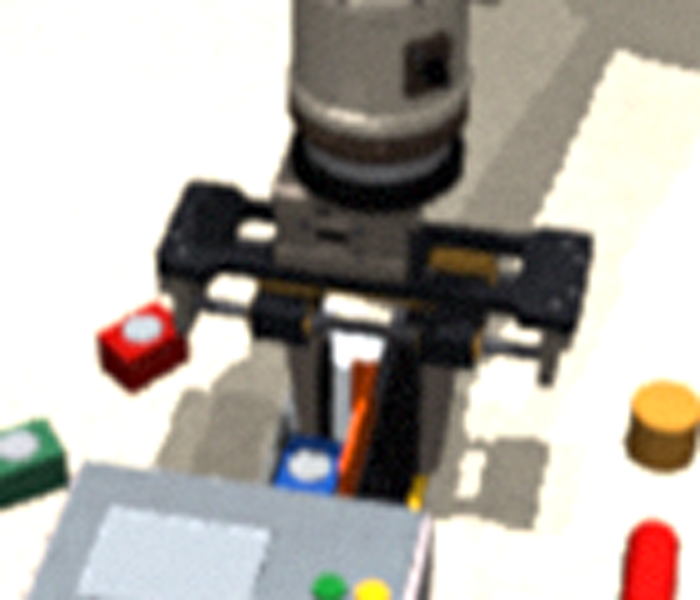

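Emit:
play_rows --pt "0 0 0 0 -0.7 0 0.457" --pt "0 0 0 0.5 -0.7 0 0.457" --pt "0 0 0 1.5 0.1 0 0.457" --pt "0 0 0 1.5 0.1 0 0.457" --pt "0 0 0 1.5 0.1 0 0.457" --pt "0 0 0 0 0 0 0.457"

```text
time: 7.77
tool_pos: [573.3, 34.3, -17.4]
tcp_rot: [-3.141, -0.001, -3.079]
ft_force: [-3.7, 2.9, 1.3]
width: 42.0
```

Emit:
play_rows --pt "0 0 0 1 0.06 0 0.457" --pt "0 0 0 0 0 0 0.457"

```text
time: 7.93
tool_pos: [574.5, 34.4, -17.3]
tcp_rot: [-3.142, -0.0, -3.079]
ft_force: [-3.3, 3.2, 2.3]
width: 42.1
```

Emit:
play_rows --pt "0 0 0 1 0.06 0 0.457" --pt "0 0 0 0 0 0 0.457"

```text
time: 8.1
tool_pos: [575.7, 34.5, -17.2]
tcp_rot: [3.142, 0.0, -3.079]
ft_force: [-1.9, 2.7, 0.9]
width: 42.2
```

```bash
python3 look.py 8;  python3 - <<'E'
import cv2,numpy as np
im=cv2.imread('pics/w8.png')[40:300,225:425].astype(float); im=255*(im/255)**.6
cv2.imwrite('pics/w8c.png',cv2.resize(im.astype('uint8'),None,fx=2.3,fy=2.3,interpolation=cv2.INTER_CUBIC))
E
```

```text
8.1 [575.75  34.54 -17.22] [ 3.1416e+00  1.0000e-04 -3.0790e+00] [-1.89  2.72  0.95] 42.166138620964766
```

View pics/w8c.png

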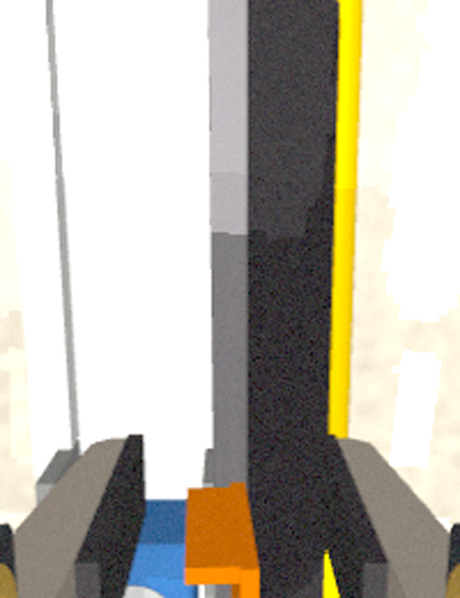

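View pics/s8.png

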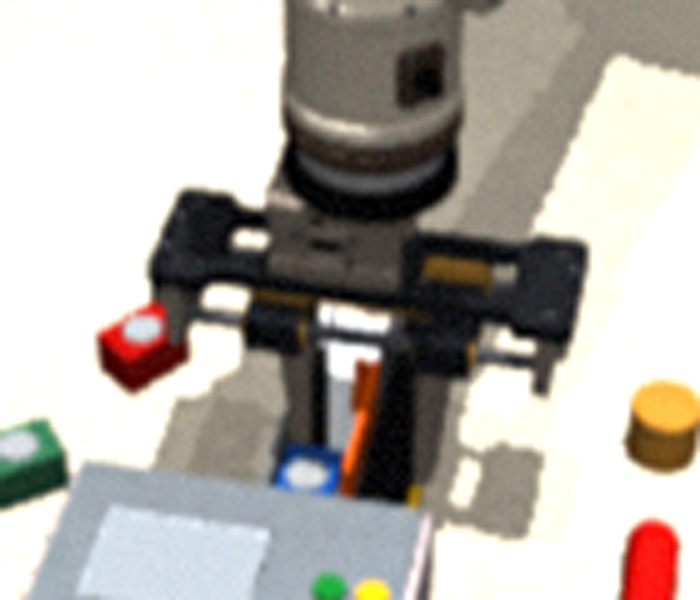

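Emit:
play_rows --pt "0 0 0 1 0.06 0 0.457" --pt "0 0 0 0.5 0.03 0 0.457" --pt "0 0 0 0 0 0 0.457"

```text
time: 8.45
tool_pos: [577.3, 34.6, -17.2]
tcp_rot: [-3.142, 0.0, -3.079]
ft_force: [-3.8, 2.9, 2.5]
width: 42.1
```

Emit:
play_rows --pt "0 0 0 1 0.06 0 0.457" --pt "0 0 0 0 0 0 0.457"

```text
time: 8.62
tool_pos: [578.3, 34.7, -17.1]
tcp_rot: [-3.142, 0.0, -3.079]
ft_force: [-2.6, 2.7, 3.2]
width: 42.2
```

Emit:
play_rows --pt "0 0 0 1 0.06 0 0.457" --pt "0 0 0 0 0 0 0.457"

```text
time: 8.78
tool_pos: [579.4, 34.8, -17.1]
tcp_rot: [-3.142, 0.0, -3.079]
ft_force: [-2.0, 2.8, 2.7]
width: 42.2
```

Emit:
play_rows --pt "0 0 0 1 0.06 0 0.457" --pt "0 0 0 0 0 0 0.457"

```text
time: 8.95
tool_pos: [579.7, 34.8, -17.2]
tcp_rot: [3.142, -0.001, -3.079]
ft_force: [-4.7, 2.0, 4.6]
width: 42.5
```

Emit:
play_rows --pt "0 0 0 1 0.06 0 0.457" --pt "0 0 0 0 0 0 0.457"

```text
time: 9.12
tool_pos: [579.7, 34.8, -17.3]
tcp_rot: [3.142, -0.004, -3.079]
ft_force: [-8.9, 2.2, 8.0]
width: 41.8
```

```bash
python3 look.py 9;  python3 - <<'E'
import cv2,numpy as np
im=cv2.imread('pics/w9.png')[200:380,225:425].astype(float); im=255*(im/255)**.6
cv2.imwrite('pics/w9c.png',cv2.resize(im.astype('uint8'),None,fx=3.3,fy=3.3,interpolation=cv2.INTER_CUBIC))
E
```

```text
9.1167 [579.7   34.8  -17.27] [ 3.1415 -0.0036 -3.0789] [-8.88  2.17  7.96] 41.835261905681755
```

View pics/w9c.png

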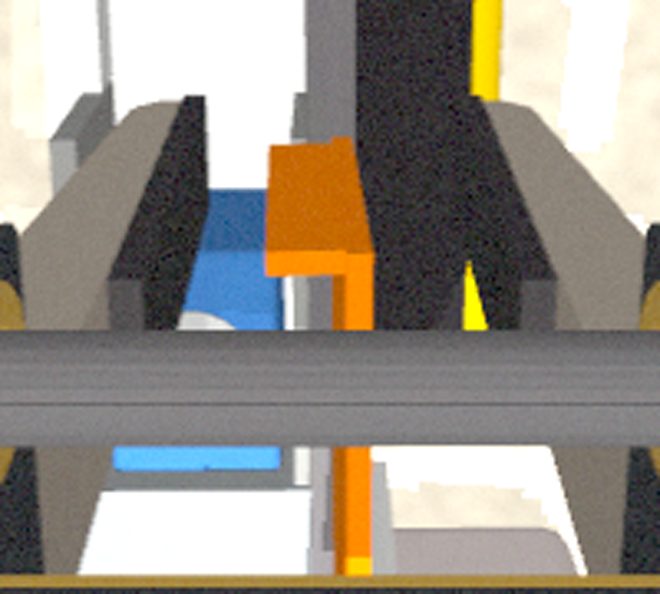

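View pics/s9.png

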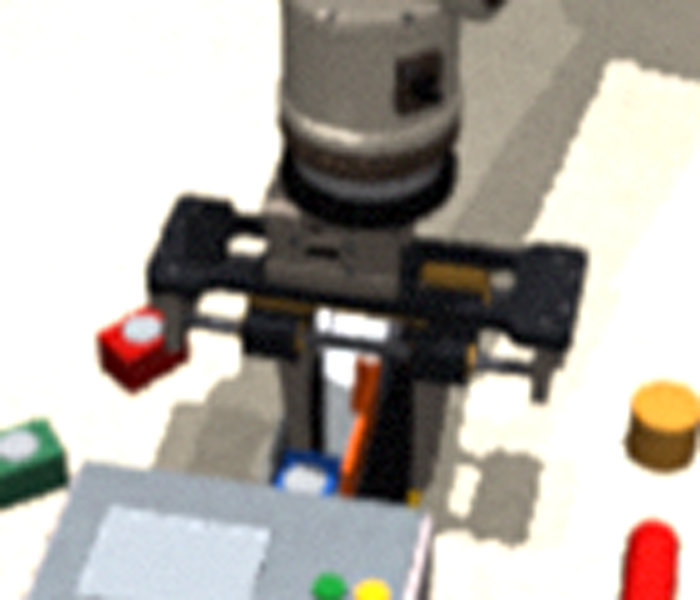

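Emit:
play_rows --pt "0 0 0 -2 -0.12 0 0.457" --pt "0 0 0 -4 -0.24 0 0.457" --pt "0 0 0 -5 -0.3 0 0.457" --pt "0 0 0 -5 -0.3 0 0.457" --pt "0 0 0 -5 -0.3 0 0.457" --pt "0 0 0 -5 -0.3 0 0.457" --pt "0 0 0 -5 -0.3 0 0.457" --pt "0 0 0 -5 -0.3 0 0.457" --pt "0 0 0 -5 -0.3 0 0.457" --pt "0 0 0 -5 -0.3 0 0.457" --pt "0 0 0 -5 -0.3 0 0.457" --pt "0 0 0 -5 -0.3 0 0.457" --pt "0 0 0 -5 -0.3 0 0.457" --pt "0 0 0 -5 -0.3 0 0.457" --pt "0 0 0 -5 -0.3 0 0.457" --pt "0 0 0 -5 -0.3 0 0.457" --pt "0 0 0 -5 -0.3 0 0.457" --pt "0 0 0 -5 -0.3 0 0.457" --pt "0 0 0 -3 -0.18 0 0.457" --pt "0 0 0 0 0 0 0.457"

```text
time: 10.88
tool_pos: [491.1, 29.5, -17.4]
tcp_rot: [3.142, -0.001, -3.079]
ft_force: [-0.6, 3.1, 3.2]
width: 41.7
```

```bash
python3 look.py 10
```

```text
10.8833 [491.08  29.52 -17.37] [ 3.1415e+00 -1.3000e-03 -3.0789e+00] [-0.56  3.09  3.19] 41.65528244269522
```

View pics/w10.png

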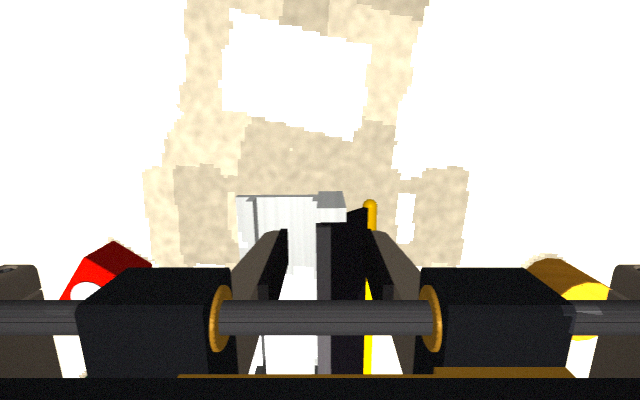

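View pics/s10.png

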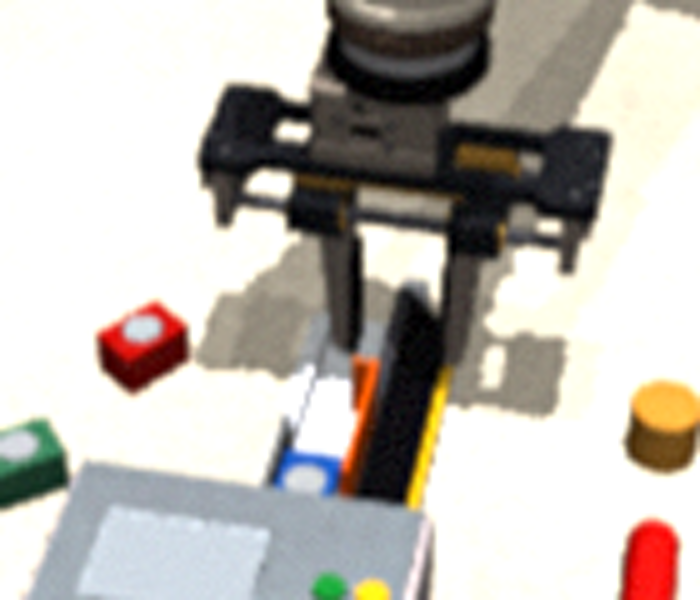

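Emit:
play_rows --pt "0 0 0 0 0.8 2 0.457" --pt "0 0 0 0 1.3 3 0.457" --pt "0 0 0 0 1.3 3 0.457" --pt "0 0 0 0 1.2 3 0.457" --pt "0 0 0 0 0.9 3 0.457" --pt "0 0 0 0 0.8 4 0.457" --pt "0 0 0 0 0.5 4 0.457" --pt "0 0 0 0 0 4 0.457" --pt "0 0 0 0 0 4 0.457" --pt "0 0 0 0 0 4 0.457" --pt "0 0 0 0 -1 4 0.457" --pt "0 0 0 0 -1 4 0.457" --pt "0 0 0 0 -1 4 0.457" --pt "0 0 0 0 -1 4 0.457" --pt "0 0 0 0 -1 4 0.457" --pt "0 0 0 0 0 5 0.457" --pt "0 0 0 0 0 15 0.457" --pt "0 0 0 0 0 25 0.457" --pt "0 0 0 0 0 25 0.457" --pt "0 0 0 0 0 10 0.457"

```text
time: 12.65
tool_pos: [493.9, 31.2, 120.2]
tcp_rot: [-3.141, 0.005, -3.079]
ft_force: [0.5, -0.6, -0.1]
width: 41.9
```

Emit:
play_rows --pt "0 0 0 0 0 20 0.457" --pt "0 0 0 20 0 25 0.457" --pt "0 0 0 35 0 10 0.457" --pt "0 0 0 30 0 0 0.457" --pt "0 0 0 10 0 0 0.457" --pt "0 0 0 0 0 0 0.457" --pt "0 0 0 0 0 0 0.457"

```text
time: 13.23
tool_pos: [586.4, 31.5, 170.7]
tcp_rot: [3.141, -0.002, -3.079]
ft_force: [-0.6, -0.2, -0.7]
width: 42.0
```

```bash
python3 look.py 11; python3 - <<'E'
from rig import *
import cv2
cv2.imwrite('pics/t11.png',cv2.resize(read_camera('top')[125:245,260:390],None,fx=5,fy=5,interpolation=cv2.INTER_CUBIC))
E
```

```text
13.2333 [586.41  31.52 170.69] [ 3.1410e+00 -2.3000e-03 -3.0788e+00] [-0.57 -0.18 -0.74] 42.0134576794211
```

View pics/w11.png

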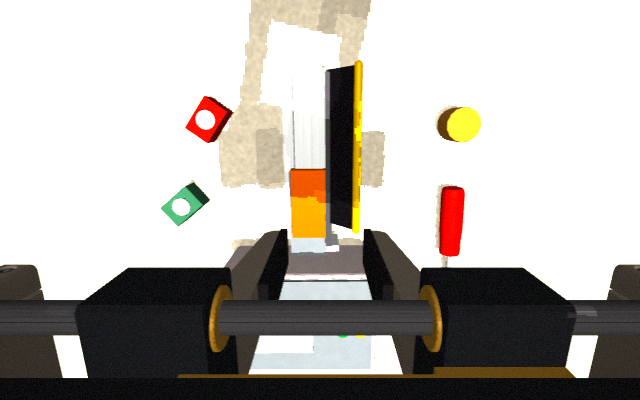

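View pics/s11.png

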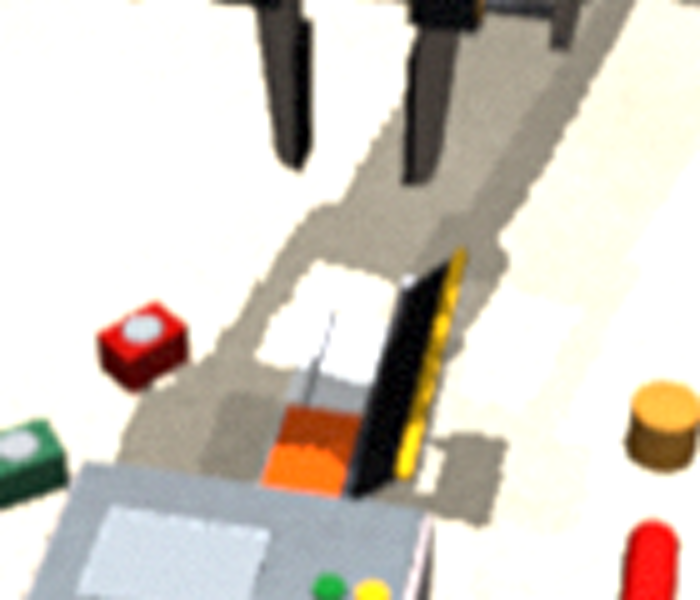

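```bash
python3 -c "
from rig import *
print(close_job())"
```

```text
the job is handed in; nothing more can be done
None
```

The blue block is in the reader, home against the stop, with the flap shut over it. I handed the job in at about 13.3 s, and no verdict is reported.

- **What I did:** One fingertip pressed the yellow bar down until the flap stood about upright. The other pushed the block along the track until the arm stopped advancing and the push force rose to about 9 N. I then backed out along the track with the flap still held, followed the bar up so the flap closed, and lifted clear.
- **Last checks:**
  - Before release, the picture showed the block flush against the stop, and it stayed there as I backed out.
  - Afterwards the flap lies shut and the track is empty. The block is now hidden under the flap, so I could not see it again.
  - The red and green blocks, brass weight and screwdriver look unmoved. The jar, cup and spanner were outside the final pictures.
  - Force readings are back to about zero. The highest I read was about 12 N, at the stop.
- **What disagreed:**
  - The cameras and the bar contact both put the real fingertips about 28 mm above the reported tool point, so I worked from the pictures and contact instead.
  - The block stopped about 2 mm further along than I had calculated, which is within the camera calibration error.
  - While the bar was held there was a steady sideways force of 2 to 4 N. I put this down to the bar contact.

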